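# Gauge the gap of the sprung jig with a taper gauge

## Task

Take the taper gauge out of its wooden stand and slide its blade, tip down and upright, into the middle of the gap between the two steel plates of the jig until it drags snugly on both of them and the sprung plate has just given way by a millimetre or two. Do not force it: the sprung plate must not be driven back near its stop. Finish while holding the gauge there at that depth (do not let go, so that it can be read), and leave the screwdriver, tape measure and sanding block alone.

Things in the scene. Friction and masses are not known exactly. Their poses are not given: they have to be found in the camera images.
- gauge_grip (a point): Centre of the handle of the taper gauge, a loose tool of about 0.15 kg standing tip down in the stand's slot. The handle is a grey block 36 mm wide (gauge x), 18 mm thick (gauge y: grasp across this), 56 mm high. Axes are the gauge's, z from tip to handle. At the start the handle's underside rests on the stand's top, so this point is 118 mm above the table.
- gauge_tip (a point): Middle of the lower end of the gauge's steel blade, 108 mm below gauge_grip along the gauge's z; same axes. The blade hangs below the handle, 24 mm wide (x) and 80 mm long, a symmetric wedge in y: 3 mm thick at the tip, 13 mm at the handle (1 mm thicker every 8 mm).
- stand: Fixed wooden block 74 x 56 x 90 mm (x, y, z) with an upright slot 28 x 15 mm, 86 mm deep, in its top that holds the gauge's blade; origin at the centre of its underside, z up. The gauge stands with its axes along the block's.
- fence_edge (a point): On the fence plate (screw-adjusted, rigid in use) of the jig: middle of the contact edge bounding the gap, 88 mm above the table. Axes: x along the gap, y across it from the sprung plate to the fence plate, z up. Both plates are steel, 50 mm long in x, 12 mm thick; above the contact edge they flare back 3.5 mm over 5 mm as a lead-in (tops 93 mm above the table).
- press_edge (a point): On the sprung plate: middle of the contact edge facing fence_edge, same height and axes. The gap is the distance between the two points in y, 6 to 8.5 mm at the start, differing each time; its centre is half-way between them.
- jig: The fixed jig that carries both plates: aluminium base 80 x 150 mm (x, y), its top 12 mm above the table; grey brackets up to 82 mm high stand 40 mm and more from the gap on either side in y. Origin at the centre of the base's underside, below the gap; axes as for fence_edge.
- press_plate (a joint): How far the sprung plate has been pushed back away from the fence plate, m: 0 at rest, stop at 0.006. Its springs push back with 1.5 N plus 3 N for each mm.
- fence (a joint): Setting of the fence plate, m: the gap at rest is 6 mm plus this. Held by its screw (gives way only above 60 N); not to be changed.
- screwdriver: Red-handled screwdriver about 194 mm long lying on the table between the robot and the work; bystander. Origin at the centre of its underside.
- tape: Yellow tape measure 39 x 92 x 72 mm beyond the work; bystander. Origin at the centre of its underside.
- sanding: Brown sanding block 48 x 76 x 25 mm beyond the work; bystander. Origin at the centre of its underside.
Things that resemble listed ones, but are neither listed nor needed, are in the scene too. There is more than one size of the part that bears gauge_grip; the job needs the smallest.

How it is judged (in metres and radians):
On the way:
1. the gauge is lifted clear of its stand (height (world z) of gauge_tip above 0.095 m and contact force between the fingers and gauge above 1 N), for 0.2 s.
At the end, for the whole second after the job is handed in: Fingers hold the gauge at rest; its blade bears on both plates (over 1 N each), the sprung plate pushed back 0.5 to 3 mm, the tip 15 to 73 mm below the contact edges, within 12 mm of the plates' middle; upright and in line with the gap within 0.15 rad (contact force between the fingers and gauge above 1.5 N and value of joint press_plate between 0.0005 and 0.003 m and contact force between gauge and fence above 1 N and contact force between gauge and press_plate above 1 N and z of gauge_tip in the frame of fence_edge between -0.073 and -0.015 m and x of gauge_tip in the frame of fence_edge between -0.012 and 0.012 m and angle between gauge_tip's own z axis and vertical below 0.15 rad and angle between the x axis of gauge_tip and the x axis of fence_edge, either way round below 0.15 rad and linear speed of gauge below 0.01 m/s); the arm keeps its last pose, push and grip.
It fails at once if the sprung plate is driven back near its stop (over 4.5 mm) (value of joint press_plate above 0.0045 m).
It fails at once if the gauge is forced against a plate (over 25 N) (contact force between gauge and fence above 25 N or contact force between gauge and press_plate above 25 N).
It fails at once if the red-handled screwdriver is disturbed (moved over 20 mm) (distance of screwdriver from where it was at the start of the episode above 0.02 m).
It fails at once if the tape measure is disturbed (moved over 20 mm) (distance of tape from where it was at the start of the episode above 0.02 m).
It fails at once if the sanding block is disturbed (moved over 20 mm) (distance of sanding from where it was at the start of the episode above 0.02 m).
It also fails if it takes over 42 s, if anything falls off the work surface, if the arm or the gripper's body presses on something with over 40 N, if the wrist force passes 120 N, or if a joint passes its speed limit or range.

## Robot

A 6-joint arm with a two-finger parallel gripper is mounted at the origin on a cart in front of the work surface, level with it; the furniture and walls round the work are solid. World frame = base frame: x ahead of the robot, y to its left, z up, the work surface at z = 0. Lengths are in mm, angles in rad, forces in N, time in s.
With the tool pointing down it reaches from about 400 to 825 mm from the base axis. Payload 7 kg.
Tool frame: the origin (TCP) lies between the finger pads; the fingertips stand 11 mm ahead of it and the grasp point (between the pads) lies 8 mm behind it; z points along the fingers, y is the line along which they close (so a half turn about z gives the same grasp; the last joint's range is limited). The gripper opens to 85 mm and grips with 20 to 120 N. Pads are 22 mm wide; open, the fingers measure 114 mm over their backs; the gripper's body (76 mm by 85 mm) begins 54 mm behind the grasp point. The pads swing forward as they close: fully open they stand 13 mm farther back than shut.
Start: joints at [-0.907, 0.359, 0.012, 0, -1.224, -0.288], TCP at [247.709, -627.882, 242.302] pointing down, gripper open.
Joint ranges: [-3.07, 3.07], [-1.43, 2.12], [-1.02, 1.25], [-3.03, 1.67], [-3.05, -0], [-3.03, 3.03]. Speed limits (rad/s): [2.39, 2.39, 3.01, 3.14, 3.14, 3.14].

## Interface

Orientations are given as a 3x3 rotation matrix whose columns are the frame's x, y, z axes.
In Python, from cell import monitor, eyes, workorder gives the robot as it stands.
- The arm moves only by the tool carry_out, never from a script. Its argument "commands" is a list of rows, each an object of numbers: "fingers": the finger opening in mm, from 0 to 85.4; "x", "y", "z": the shift along the tool's x, y, z in mm; "spin": the turn about the tool's z in rad. In form: [{"fingers": .., "x": .., "y": .., "z": .., "spin": ..}, ...]. A call has 1 to 20 rows; each row is the pose to reach, as a shift and turn from the pose commanded when the call began, along the tool's axes at that moment; what a row does not reach only later rows make up. A row lasts 1/12 s, in which the tool goes at most 41.7 mm and 7.16 degrees, less where a joint would pass 70% of its speed; a pose out of reach is approached as far as the arm can. A call with a gripper value outside its range is refused whole. The fingers move at their own pace and stop on an object; "grip_force" is the grip in N (left out, the last holds). Time passes only in rows, so rows that repeat a pose let the fingers close. It gives the time, the measured TCP pose, the force, the opening and the grip force at its end, in the units of the state.
- monitor.read_state(): the state, without advancing time (a new reading comes with each control period).
- eyes.camera(name): name is "scene" or "top"; returns the picture (400x640x3 uint8, blue, green, red); there is no depth.
- eyes.camera_model(name): a dict with "intrinsics" (3x3 intrinsics, pixels), "dist_coeffs" ([k1, k2, p1, p2, k3] as OpenCV has them; the pictures are not rectified), "origin" and "rotation" of the camera in the world. Camera axes: x right, y down, z forward; pixel columns grow to the right and rows downward; lengths in mm; the calibration is good to about 2 mm. A picture is of the moment at which its call begins. camera_model takes no time and is no camera call.
- workorder.sign_off(): hands the job in; it is judged then, once.
The state is a dict: "clock": time; "joint_positions": joint angles; "joint_vel": joint speeds; "joint_efforts": joint torques, N m; "tool_pos": TCP position; "orientation": TCP orientation; "contact_force": force on the tool from outside, world axes, zero at the start; "torque": the same for the moment, N m; "opening": opening from 0.0 (shut) to 1.0 (fully open); "grasp_force": force on a finger pad.
Only numpy, scipy, OpenCV 4.12 (cv2) and the standard library are available. Lean on these libraries where they do the work, as an engineer would, in place of code of your own. Each camera call takes 0.05 s, during which the arm holds its last target. There are 200 camera calls.

## Working session

There is one attempt and no reset: what is moved stays moved. The work goes in short steps, Python scripts to look and compute and a tool call to move; the robot and the scene stay as the last step left them, time stands still between calls to the robot, and variables do not carry over. Pictures are saved under pics/ and viewed, at most 10 in all, crops included, and the job is handed in when it is done.

Besides the shell and the picture viewer there is one more tool, called after "Request:" as name(argument=value, ...) on one line, values as JSON. carry_out: Moves the arm, as the interface text tells. Its arguments: {"type":"object","properties":{"commands":{"type":"array","items":{"type":"object","properties":{"fingers":{"type":"number"},"x":{"type":"number"},"y":{"type":"number"},"z":{"type":"number"},"spin":{"type":"number"}}}},"grip_force":{"type":"number"}},"required":["commands"]}

```bash
mkdir -p pics
python3 - <<'E'
from cell import monitor, eyes
import cv2,numpy as np
for n in("scene","top"):
    cv2.imwrite(f"pics/{n}0.png",eyes.camera(n)); m=eyes.camera_model(n)
    print(n,np.round(m["intrinsics"],1).tolist(),m["dist_coeffs"],np.round(m["origin"],1),np.round(m["rotation"],3).tolist())
s=monitor.read_state();print(s)
E
```

```text
scene [[378.5, 0.0, 319.3], [0.0, 378.5, 200.6], [0.0, 0.0, 1.0]] [0.02137551 0.         0.         0.         0.        ] [110.  432.7 700.3] [[-0.69, -0.502, 0.521], [-0.724, 0.461, -0.514], [0.018, -0.732, -0.681]]
top [[499.9, 0.0, 311.9], [0.0, 499.9, 194.9], [0.0, 0.0, 1.0]] [-0.13510178  0.          0.          0.          0.        ] [ 395.6   -6.8 1269.1] [[0.023, -0.988, 0.15], [-1.0, -0.026, -0.017], [0.02, -0.149, -0.989]]
{'clock': 0.1, 'joint_positions': array([-9.06906054e-01,  3.59323023e-01,  1.11958842e-02, -3.16682514e-04,
       -1.22411623e+00, -2.88097711e-01]), 'joint_vel': array([ 0.00097232, -0.00074904,  0.00138706,  0.00215624, -0.00178237,
        0.00121003]), 'joint_efforts': array([-1.57932540e-03, -5.84765232e+01,  2.94107437e+01,  6.95456699e+00,
       -3.17879661e-03,  1.38906171e-05]), 'tool_pos': array([ 247.56704326, -627.53205996,  241.47064261]), 'orientation': array([[-9.30256559e-01, -3.66909120e-01, -6.57055051e-04],
       [-3.66909687e-01,  9.30255627e-01,  1.32320389e-03],
       [ 1.25733584e-04,  1.47199896e-03, -9.99998909e-01]]), 'contact_force': array([0.24574365, 0.01856608, 0.55359951]), 'torque': array([-0.0502417 ,  0.04349108, -0.03372949]), 'grasp_force': 0.0, 'opening': 1.001867190357996}
```

View pics/scene0.png

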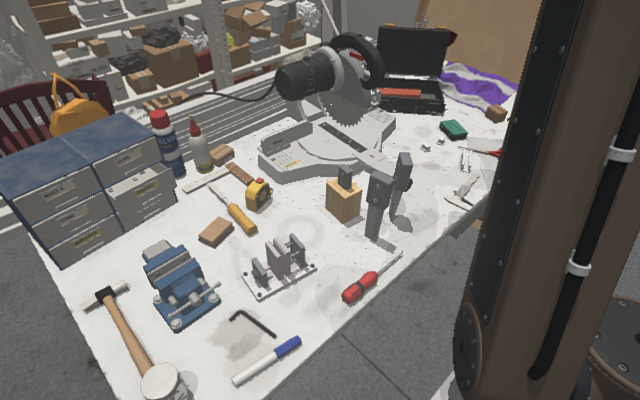

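View pics/top0.png

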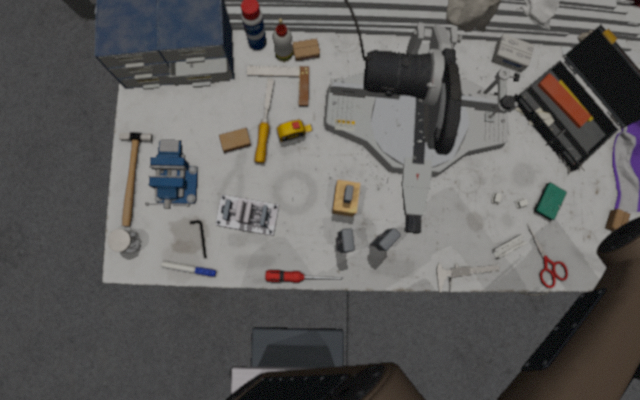

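The scene view shows the wooden stand with a grey handle at about (345,180), two grey look-alikes at (380,195) and (403,180), and the jig at (280,265). The top view has the stand at (347,197), the look-alikes at (346,240) and (388,240), and the jig at (248,215). I'll enlarge these.

Run:
```python
import cv2,numpy as np
s=cv2.imread("pics/scene0.png");t=cv2.imread("pics/top0.png")
r=lambda a,k:cv2.resize(a,None,fx=k,fy=k,interpolation=cv2.INTER_CUBIC)
a=r(s[145:245,320:420],3.0);b=r(s[225:305,235:325],3.75)[:300,:337];c=r(t[170:260,210:410],3.1)
W=800;o=np.zeros((590,W,3),np.uint8)
o[:300,:300]=a;o[:b.shape[0],310:310+b.shape[1]]=b;o[305:305+c.shape[0],:c.shape[1]]=c
cv2.imwrite("pics/crop0.png",o)
```

```text
(no output)
```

View pics/crop0.png

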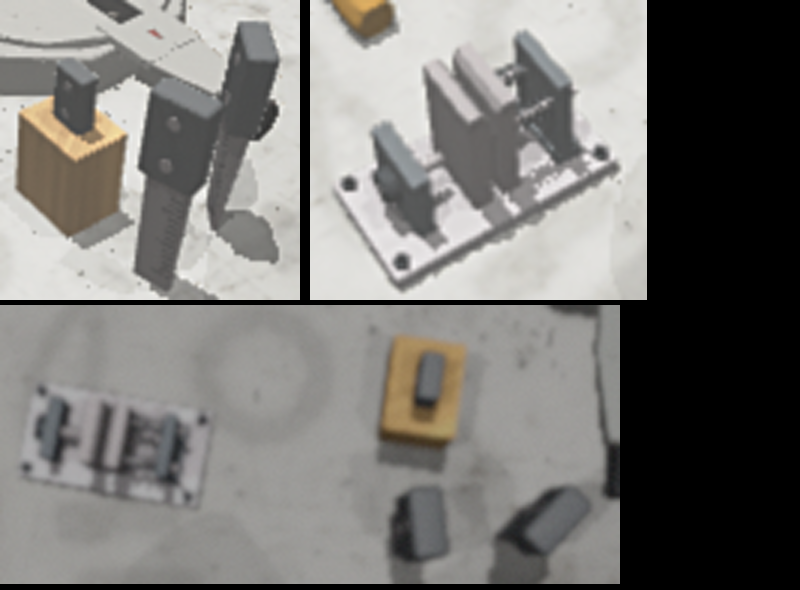

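The gauge in the stand, at scene (345,178) and top (347,193), is clearly the smallest. The two free-standing ones, at top (346,240) and (388,240), are larger with taller handles and blades, so they're decoys. The jig's light plates are at crop (90,435) and (117,435), with the fixing bolts at the base corners. Next I measure.

```bash
cat > h.py <<'E'
import cv2,numpy as np
from cell import eyes
def ray(n,p):
    m=eyes.camera_model(n);K=np.array(m["intrinsics"]);d=np.array(m["dist_coeffs"])
    u=cv2.undistortPoints(np.array(p,float).reshape(-1,1,2),K,d).reshape(-1,2)
    return np.array(m["origin"]),np.c_[u,np.ones(len(u))]@np.array(m["rotation"]).T
def plane(n,p,z):
    o,v=ray(n,p);return (o+v*((z-o[2])/v[:,2])[:,None])[:,:2]
def proj(n,P):
    m=eyes.camera_model(n);R=np.array(m["rotation"]).T
    return cv2.projectPoints(np.array(P,float).reshape(-1,3),cv2.Rodrigues(R)[0],-R@np.array(m["origin"]),np.array(m["intrinsics"]),np.array(m["dist_coeffs"]))[0].reshape(-1,2)
E
python3 - <<'E'
from h import *
np.set_printoptions(precision=1,suppress=True)
t=cv2.imread("pics/top0.png");s=cv2.imread("pics/scene0.png")
def rect(img,n,roi,lo,hi,z):
    x0,x1,y0,y1=roi;h=cv2.cvtColor(img,cv2.COLOR_BGR2HSV)[y0:y1,x0:x1]
    m=cv2.inRange(h,lo,hi);c=max(cv2.findContours(m,0,1)[0],key=cv2.contourArea)
    b=cv2.boxPoints(cv2.minAreaRect(c))+[x0,y0];P=plane(n,b,z)
    print(n,z,"px",b.mean(0),"c",P.mean(0),"sides",[(np.round(np.linalg.norm(e),1),np.round(np.arctan2(e[1],e[0]),2)) for e in (P[1]-P[0],P[2]-P[1])])
rect(t,"top",(325,370,170,222),(10,90,110),(30,255,255),90)
rect(t,"top",(335,360,180,208),(0,0,0),(180,80,140),146)
B=[(223.5,197.7),(275.5,207.1),(218.7,222.6),(270.3,231.9)]
P=plane("top",B,12);print("bolts",P,P.mean(0));a=P[1]-P[0]+P[3]-P[2];print("yaw y-axis",np.arctan2(a[1],a[0]),[np.linalg.norm(P[1]-P[0]),np.linalg.norm(P[2]-P[0])])
c=P.mean(0);a/=np.linalg.norm(a);n=np.array([-a[1],a[0]])
for name,img in(("top",t),("scene",s)):
  g=cv2.cvtColor(img,cv2.COLOR_BGR2GRAY).astype(np.float32);D=np.arange(-36,37,2.)
  pr=0
  for k in np.arange(-15,16,5):
    q=proj(name,[[*(c+a*d+n*k),93] for d in D]).astype(np.float32);pr=pr+cv2.remap(g,q[:,:1].copy(),q[:,1:].copy(),1).ravel()/7
  print(name,[(int(d),int(v)) for d,v in zip(D,pr)])
E
```

```text
top 90 px [345.9 196.4] c [ 572.5 -108. ] sides [(np.float64(73.9), np.float64(-0.12)), (np.float64(55.4), np.float64(-1.69))]
top 146 px [348.2 193.5] c [ 570.8 -108.4] sides [(np.float64(40.7), np.float64(-0.11)), (np.float64(19.3), np.float64(-1.67))]
bolts [[572.7 196.6]
 [552.1  63.4]
 [508.9 205.8]
 [488.9  74.5]] [530.6 135.1]
yaw y-axis -1.7231285563780072 [np.float64(134.75236418253692), np.float64(64.47287863100362)]
top [(-36, 76), (-34, 61), (-32, 64), (-30, 84), (-28, 106), (-26, 122), (-24, 129), (-22, 130), (-20, 132), (-18, 138), (-16, 147), (-14, 154), (-12, 154), (-10, 147), (-8, 129), (-6, 105), (-4, 81), (-2, 64), (0, 63), (2, 86), (4, 114), (6, 138), (8, 151), (10, 153), (12, 142), (14, 117), (16, 85), (18, 62), (20, 58), (22, 66), (24, 77), (26, 88), (28, 98), (30, 104), (32, 107), (34, 107), (36, 106)]
scene [(-36, 222), (-34, 210), (-32, 189), (-30, 175), (-28, 161), (-26, 143), (-24, 128), (-22, 110), (-20, 99), (-18, 114), (-16, 162), (-14, 197), (-12, 202), (-10, 199), (-8, 175), (-6, 135), (-4, 107), (-2, 103), (0, 125), (2, 153), (4, 162), (6, 181), (8, 197), (10, 200), (12, 199), (14, 187), (16, 173), (18, 167), (20, 162), (22, 158), (24, 150), (26, 155), (28, 150), (30, 138), (32, 120), (34, 107), (36, 106)]
```

Request:
carry_out(commands=[{"z":-40,"fingers":50},{"z":-80},{"x":-30,"y":22,"z":-80,"spin":0.05},{"x":-60,"y":45,"z":-80,"spin":0.1},{"x":-90,"y":67,"z":-80,"spin":0.15},{"x":-120,"y":89,"z":-80,"spin":0.2},{"x":-150,"y":111,"z":-80,"spin":0.25},{"x":-180,"y":134,"z":-80,"spin":0.3},{"x":-210,"y":156,"z":-80,"spin":0.35},{"x":-240,"y":178,"z":-80,"spin":0.4},{"x":-270,"y":200,"z":-80,"spin":0.45},{"x":-300,"y":223,"z":-80,"spin":0.49},{"x":-330,"y":245,"z":-80,"spin":0.49},{"x":-360,"y":267,"z":-80,"spin":0.49},{"x":-390,"y":289,"z":-80,"spin":0.49},{"x":-420,"y":312,"z":-80,"spin":0.49},{"x":-450,"y":334,"z":-80,"spin":0.49},{"x":-475,"y":352,"z":-80,"spin":0.49},{"x":-491.5,"y":364.5,"z":-80,"spin":0.49},{"x":-491.5,"y":364.5,"z":-80,"spin":0.49}])

```text
invalid input at $.commands[0]: expected keys fingers, x, y, z, spin
```

Request:
carry_out(commands=[{"fingers":50,"x":0,"y":0,"z":-40,"spin":0},{"fingers":50,"x":0,"y":0,"z":-80,"spin":0},{"fingers":50,"x":-30,"y":22,"z":-80,"spin":0.05},{"fingers":50,"x":-60,"y":45,"z":-80,"spin":0.1},{"fingers":50,"x":-90,"y":67,"z":-80,"spin":0.15},{"fingers":50,"x":-120,"y":89,"z":-80,"spin":0.2},{"fingers":50,"x":-150,"y":111,"z":-80,"spin":0.25},{"fingers":50,"x":-180,"y":134,"z":-80,"spin":0.3},{"fingers":50,"x":-210,"y":156,"z":-80,"spin":0.35},{"fingers":50,"x":-240,"y":178,"z":-80,"spin":0.4},{"fingers":50,"x":-270,"y":200,"z":-80,"spin":0.45},{"fingers":50,"x":-300,"y":223,"z":-80,"spin":0.49},{"fingers":50,"x":-330,"y":245,"z":-80,"spin":0.49},{"fingers":50,"x":-360,"y":267,"z":-80,"spin":0.49},{"fingers":50,"x":-390,"y":289,"z":-80,"spin":0.49},{"fingers":50,"x":-420,"y":312,"z":-80,"spin":0.49},{"fingers":50,"x":-450,"y":334,"z":-80,"spin":0.49},{"fingers":50,"x":-475,"y":352,"z":-80,"spin":0.49},{"fingers":50,"x":-491.5,"y":364.5,"z":-80,"spin":0.49},{"fingers":50,"x":-491.5,"y":364.5,"z":-80,"spin":0.49}])

```text
clock: 1.77
tool_pos: [572.7, -105.2, 321.2]
orientation: [[-0.994, 0.111, -0.001], [0.111, 0.994, 0.0], [0.001, 0.0, -1.0]]
contact_force: [-0.6, -0.2, 0.1]
opening: 0.586
grasp_force: 0.0
```

Request:
carry_out(commands=[{"fingers":50,"x":0,"y":0,"z":30,"spin":0},{"fingers":50,"x":0,"y":0,"z":60,"spin":0},{"fingers":50,"x":0,"y":0,"z":90,"spin":0},{"fingers":50,"x":0,"y":0,"z":120,"spin":0},{"fingers":50,"x":0,"y":0,"z":142,"spin":0},{"fingers":50,"x":0,"y":0,"z":152,"spin":0},{"fingers":50,"x":0,"y":0,"z":152,"spin":0},{"fingers":50,"x":0,"y":0,"z":152,"spin":0}])

```text
clock: 2.43
tool_pos: [571.4, -108.7, 170.8]
orientation: [[-0.993, 0.114, -0.0], [0.114, 0.993, -0.0], [0.0, -0.001, -1.0]]
contact_force: [-1.0, 0.2, 1.3]
opening: 0.587
grasp_force: 0.0
```

Run:
```python
from h import *
from cell import monitor
i=eyes.camera("scene");cv2.imwrite("pics/scene1.png",i);cv2.imwrite("pics/c1.png",cv2.resize(i[60:260,260:460],None,fx=2.9,fy=2.9,interpolation=2))
print(monitor.read_state()["tool_pos"])
```

```text
[ 572.0150328  -108.62747805  171.67706676]
```

View pics/c1.png

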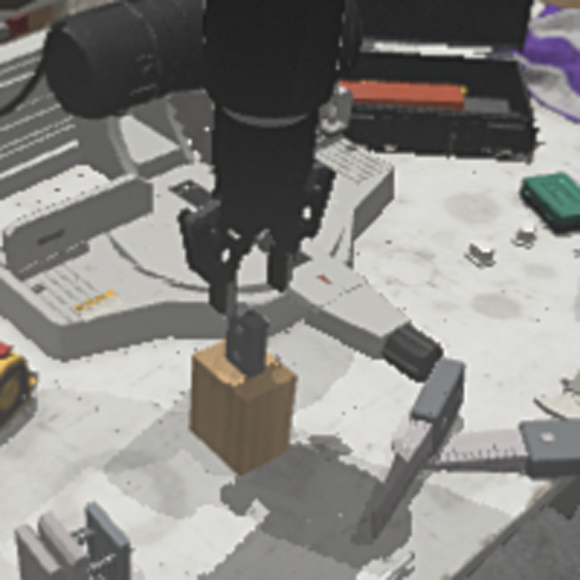

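The open fingers at crop (220,295) and (280,275) straddle the handle at (247,335). The two decoys have moved and are now tipping or lying at (420,440) and (550,445), clear of the path. I'll descend and grip.

Request:
carry_out(commands=[{"fingers":50,"x":0,"y":0,"z":15,"spin":0},{"fingers":50,"x":0,"y":0,"z":30,"spin":0},{"fingers":50,"x":0,"y":0,"z":45,"spin":0},{"fingers":50,"x":0,"y":0,"z":55,"spin":0},{"fingers":50,"x":0,"y":0,"z":55,"spin":0},{"fingers":10,"x":0,"y":0,"z":55,"spin":0},{"fingers":10,"x":0,"y":0,"z":55,"spin":0},{"fingers":10,"x":0,"y":0,"z":55,"spin":0},{"fingers":10,"x":0,"y":0,"z":55,"spin":0},{"fingers":10,"x":0,"y":0,"z":55,"spin":0},{"fingers":10,"x":0,"y":0,"z":55,"spin":0},{"fingers":10,"x":0,"y":0,"z":55,"spin":0}], grip_force=40)

```text
clock: 3.48
tool_pos: [571.8, -109.7, 116.7]
orientation: [[-0.993, 0.114, 0.002], [0.114, 0.993, -0.002], [-0.002, -0.001, -1.0]]
contact_force: [1.3, -7.2, 0.0]
opening: 0.204
grasp_force: 38.6
```

Run:
```python
from h import *
a=eyes.camera("scene")[60:260,250:500];b=eyes.camera("top")[160:300,280:500]
o=np.zeros((590,800,3),np.uint8);a=cv2.resize(a,(375,300));b=cv2.resize(b,(424,270));o[:300,:375]=a;o[:270,376:]=b;
cv2.imwrite("pics/c2.png",o[:305])
```

```text
(no output)
```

View pics/c2.png

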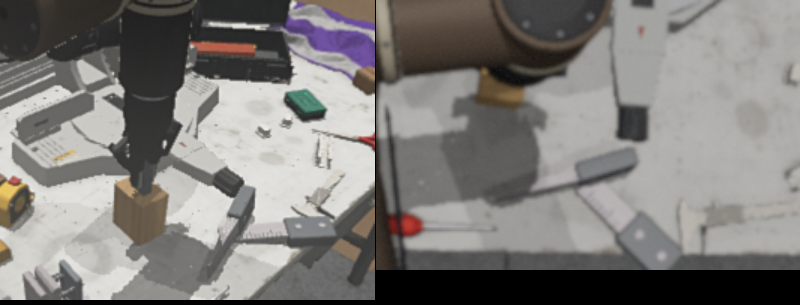

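Request:
carry_out(commands=[{"fingers":10,"x":0,"y":0,"z":-10,"spin":0},{"fingers":10,"x":0,"y":0,"z":-20,"spin":0},{"fingers":10,"x":0,"y":0,"z":-35,"spin":0},{"fingers":10,"x":0,"y":0,"z":-50,"spin":0},{"fingers":10,"x":0,"y":0,"z":-65,"spin":0},{"fingers":10,"x":0,"y":0,"z":-80,"spin":0},{"fingers":10,"x":0,"y":0,"z":-95,"spin":0},{"fingers":10,"x":0,"y":0,"z":-110,"spin":0},{"fingers":10,"x":0,"y":0,"z":-120,"spin":0},{"fingers":10,"x":0,"y":0,"z":-120,"spin":0},{"fingers":10,"x":0,"y":0,"z":-120,"spin":0},{"fingers":10,"x":0,"y":0,"z":-120,"spin":0}])

```text
clock: 4.58
tool_pos: [570.7, -108.2, 234.6]
orientation: [[-0.993, 0.114, -0.001], [0.114, 0.993, 0.0], [0.001, 0.0, -1.0]]
contact_force: [-0.1, -1.0, -2.1]
opening: 0.204
grasp_force: 39.4
```

Request:
carry_out(commands=[{"fingers":10,"x":5,"y":15,"z":0,"spin":0.01},{"fingers":10,"x":11,"y":40,"z":0,"spin":0.02},{"fingers":10,"x":18,"y":65,"z":0,"spin":0.03},{"fingers":10,"x":26,"y":90,"z":0,"spin":0.037},{"fingers":10,"x":33,"y":115,"z":0,"spin":0.037},{"fingers":10,"x":40,"y":140,"z":0,"spin":0.037},{"fingers":10,"x":47,"y":165,"z":0,"spin":0.037},{"fingers":10,"x":54,"y":190,"z":0,"spin":0.037},{"fingers":10,"x":61,"y":215,"z":0,"spin":0.037},{"fingers":10,"x":66,"y":232,"z":0,"spin":0.037},{"fingers":10,"x":68,"y":238.5,"z":0,"spin":0.037},{"fingers":10,"x":68,"y":238.5,"z":10,"spin":0.037},{"fingers":10,"x":68,"y":238.5,"z":20,"spin":0.037},{"fingers":10,"x":68,"y":238.5,"z":27,"spin":0.037},{"fingers":10,"x":68,"y":238.5,"z":27,"spin":0.037},{"fingers":10,"x":68,"y":238.5,"z":27,"spin":0.037}])

```text
clock: 5.92
tool_pos: [530.5, 135.1, 207.3]
orientation: [[-0.988, 0.152, -0.002], [0.152, 0.988, -0.001], [0.001, -0.001, -1.0]]
contact_force: [-1.1, 0.3, -2.0]
opening: 0.201
grasp_force: 39.3
```

Run:
```python
from h import *
from cell import monitor
i=eyes.camera("scene");cv2.imwrite("pics/scene3.png",i);cv2.imwrite("pics/c3.png",cv2.resize(i[200:310,220:340],None,fx=5,fy=5,interpolation=2))
p=monitor.read_state()["tool_pos"];print(p,proj("scene",[[p[0],p[1],p[2]-105.3]]),proj("scene",[[530.8,136.6,88]]))
```

```text
[530.84167427 135.42125611 207.97313996] [[277.55704111 243.95028644]] [[277.52915031 248.86708375]]
```

View pics/c3.png

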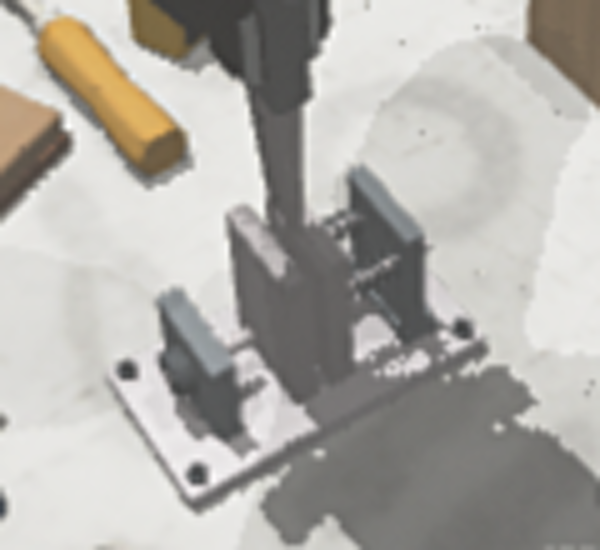

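The tip at crop (285,225) hangs right above the gap between the plate tops at (260,245) and (315,245). The fence knob is on the left and the springs on the right. I'll lower it in small steps.

Request:
carry_out(commands=[{"fingers":10,"x":0,"y":0,"z":3,"spin":0},{"fingers":10,"x":0,"y":0,"z":6,"spin":0},{"fingers":10,"x":0,"y":0,"z":9,"spin":0},{"fingers":10,"x":0,"y":0,"z":12,"spin":0},{"fingers":10,"x":0,"y":0,"z":14,"spin":0},{"fingers":10,"x":0,"y":0,"z":16,"spin":0},{"fingers":10,"x":0,"y":0,"z":18,"spin":0},{"fingers":10,"x":0,"y":0,"z":18,"spin":0},{"fingers":10,"x":0,"y":0,"z":18,"spin":0}])

```text
clock: 6.72
tool_pos: [530.7, 136.3, 190.2]
orientation: [[-0.989, 0.151, -0.0], [0.151, 0.989, -0.0], [0.0, -0.0, -1.0]]
contact_force: [0.4, -0.1, -2.2]
opening: 0.206
grasp_force: 39.3
```

Request:
carry_out(commands=[{"fingers":10,"x":0,"y":0,"z":2,"spin":0},{"fingers":10,"x":0,"y":0,"z":4,"spin":0},{"fingers":10,"x":0,"y":0,"z":6,"spin":0},{"fingers":10,"x":0,"y":0,"z":8,"spin":0},{"fingers":10,"x":0,"y":0,"z":10,"spin":0},{"fingers":10,"x":0,"y":0,"z":10,"spin":0},{"fingers":10,"x":0,"y":0,"z":10,"spin":0}])

```text
clock: 7.3
tool_pos: [530.7, 136.2, 180.1]
orientation: [[-0.989, 0.151, -0.0], [0.151, 0.989, -0.0], [0.0, -0.0, -1.0]]
contact_force: [0.4, 0.5, -1.4]
opening: 0.203
grasp_force: 39.3
```

Request:
carry_out(commands=[{"fingers":10,"x":0,"y":0,"z":2,"spin":0},{"fingers":10,"x":0,"y":0,"z":4,"spin":0},{"fingers":10,"x":0,"y":0,"z":6,"spin":0},{"fingers":10,"x":0,"y":0,"z":8,"spin":0},{"fingers":10,"x":0,"y":0,"z":8,"spin":0},{"fingers":10,"x":0,"y":0,"z":8,"spin":0}])

```text
clock: 7.8
tool_pos: [530.5, 136.0, 171.9]
orientation: [[-0.989, 0.151, -0.001], [0.151, 0.989, -0.0], [0.001, -0.001, -1.0]]
contact_force: [0.3, -1.3, -2.2]
opening: 0.207
grasp_force: 39.4
```

Request:
carry_out(commands=[{"fingers":10,"x":0,"y":0,"z":2,"spin":0},{"fingers":10,"x":0,"y":0,"z":4,"spin":0},{"fingers":10,"x":0,"y":0,"z":6,"spin":0},{"fingers":10,"x":0,"y":0,"z":6,"spin":0},{"fingers":10,"x":0,"y":0,"z":6,"spin":0}])

```text
clock: 8.22
tool_pos: [530.5, 135.9, 165.9]
orientation: [[-0.989, 0.151, -0.001], [0.151, 0.989, -0.001], [0.001, -0.001, -1.0]]
contact_force: [1.3, -3.8, -2.6]
opening: 0.209
grasp_force: 39.5
```

Request:
carry_out(commands=[{"fingers":10,"x":0,"y":-0.4,"z":0,"spin":0},{"fingers":10,"x":0,"y":-0.7,"z":0,"spin":0},{"fingers":10,"x":0,"y":-0.7,"z":0,"spin":0},{"fingers":10,"x":0,"y":-0.7,"z":0,"spin":0}])

```text
clock: 8.55
tool_pos: [530.5, 135.7, 166.2]
orientation: [[-0.989, 0.151, -0.0], [0.151, 0.989, 0.0], [0.0, 0.0, -1.0]]
contact_force: [-0.2, -2.1, -3.2]
opening: 0.204
grasp_force: 39.4
```

Request:
carry_out(commands=[{"fingers":10,"x":0,"y":0,"z":1,"spin":0},{"fingers":10,"x":0,"y":0,"z":2,"spin":0},{"fingers":10,"x":0,"y":0,"z":3,"spin":0},{"fingers":10,"x":0,"y":0,"z":4,"spin":0},{"fingers":10,"x":0,"y":0,"z":4,"spin":0},{"fingers":10,"x":0,"y":0,"z":4,"spin":0}])

```text
clock: 9.05
tool_pos: [531.0, 135.5, 162.6]
orientation: [[-0.989, 0.151, 0.001], [0.151, 0.989, -0.0], [-0.001, 0.0, -1.0]]
contact_force: [-0.0, -4.5, 2.6]
opening: 0.208
grasp_force: 40.3
```

Request:
carry_out(commands=[{"fingers":10,"x":0,"y":-0.4,"z":0,"spin":0},{"fingers":10,"x":0,"y":-0.6,"z":0,"spin":0},{"fingers":10,"x":0,"y":-0.6,"z":0,"spin":0},{"fingers":10,"x":0,"y":-0.6,"z":0,"spin":0}])

```text
clock: 9.38
tool_pos: [530.9, 135.3, 162.5]
orientation: [[-0.989, 0.151, 0.001], [0.151, 0.989, 0.001], [-0.001, 0.001, -1.0]]
contact_force: [0.4, -2.5, 2.9]
opening: 0.203
grasp_force: 40.3
```

Run:
```python
from h import *
from cell import monitor
L=[]
for k in range(6): eyes.camera("scene"); s=monitor.read_state();L.append(np.r_[s["tool_pos"],s["contact_force"],s["torque"]])
print(np.round(np.mean(L,0),2),np.round(np.std(L,0),2))
```

```text
[ 5.3084e+02  1.3529e+02  1.6241e+02  7.1000e-01 -2.2900e+00  2.2900e+00
 -9.5000e-01 -3.7000e-01  1.0000e-02] [0.03 0.01 0.04 0.33 0.9  0.63 0.1  0.09 0.01]
```

Request:
carry_out(commands=[{"fingers":10,"x":0,"y":-0.1,"z":1,"spin":0},{"fingers":10,"x":0,"y":-0.2,"z":2,"spin":0},{"fingers":10,"x":0,"y":-0.3,"z":3,"spin":0},{"fingers":10,"x":0,"y":-0.4,"z":4,"spin":0},{"fingers":10,"x":0,"y":-0.4,"z":4,"spin":0},{"fingers":10,"x":0,"y":-0.4,"z":4,"spin":0}])

```text
clock: 10.18
tool_pos: [530.5, 134.9, 158.1]
orientation: [[-0.989, 0.151, -0.0], [0.151, 0.989, 0.0], [0.0, 0.0, -1.0]]
contact_force: [0.6, 0.6, 0.0]
opening: 0.207
grasp_force: 39.8
```

```bash
cat > f.py <<'E'
from h import *
from cell import monitor
L=[]
for k in range(6): eyes.camera("scene"); s=monitor.read_state();L.append(np.r_[s["tool_pos"],s["contact_force"],s["torque"]])
print(np.round(np.mean(L,0),2))
E
python3 f.py
```

```text
[ 5.3047e+02  1.3482e+02  1.5806e+02  4.7000e-01  1.4600e+00 -1.9700e+00
  6.1000e-01 -4.4000e-01  0.0000e+00]
```

Request:
carry_out(commands=[{"fingers":10,"x":0,"y":0.1,"z":1,"spin":0},{"fingers":10,"x":0,"y":0.2,"z":2,"spin":0},{"fingers":10,"x":0,"y":0.2,"z":3,"spin":0},{"fingers":10,"x":0,"y":0.2,"z":4,"spin":0},{"fingers":10,"x":0,"y":0.2,"z":4,"spin":0},{"fingers":10,"x":0,"y":0.2,"z":4,"spin":0}])

```text
clock: 10.98
tool_pos: [530.7, 134.6, 154.4]
orientation: [[-0.989, 0.151, 0.0], [0.151, 0.989, -0.0], [-0.0, -0.0, -1.0]]
contact_force: [0.6, -0.8, 2.7]
opening: 0.205
grasp_force: 40.2
```

```bash
python3 f.py
```

```text
[ 5.3066e+02  1.3469e+02  1.5441e+02  7.6000e-01  6.0000e-02  3.2000e+00
 -2.1000e-01 -4.0000e-01  1.0000e-02]
```

```bash
cat > prof.py <<'E'
from h import *
import sys
a=np.array([np.cos(-1.723),np.sin(-1.723)]);n=np.array([-a[1],a[0]]);c=np.array([530.6,135.1])
D=np.arange(-26,30,0.5)
def pr(g,k0,k1):
    out=0
    for k in np.arange(k0,k1+.1,1.):
        q=proj("scene",[[*(c+a*d+n*k),93] for d in D]).astype(np.float32);out=out+cv2.remap(g,q[:,:1].copy(),q[:,1:].copy(),cv2.INTER_CUBIC).ravel()
    return out
gray=lambda i:cv2.cvtColor(i,cv2.COLOR_BGR2GRAY).astype(np.float32)
now=np.mean([gray(eyes.camera("scene")) for _ in range(4)],0)
cv2.imwrite("pics/now.png",now)
imgs={"0":gray(cv2.imread("pics/scene0.png")),"3":gray(cv2.imread("pics/scene3.png")),"now":now}
for k in((-24,-14),):
  for m in imgs: print(m,[int(v/11) for v in pr(imgs[m],*k)[::2]])
E
python3 prof.py
python3 - <<'E'
import cv2,numpy as np
o=[cv2.resize(cv2.imread(f"pics/{f}.png")[220:300,235:335],(400,320),interpolation=cv2.INTER_NEAREST) for f in("scene3","now")]
cv2.imwrite("pics/cmp.png",np.hstack(o))
E
```

```text
0 [103, 103, 103, 103, 103, 101, 99, 99, 104, 120, 143, 165, 176, 180, 181, 179, 176, 171, 160, 141, 120, 105, 99, 98, 101, 111, 126, 142, 152, 153, 152, 155, 164, 173, 176, 176, 177, 180, 182, 184, 186, 183, 168, 146, 122, 101, 86, 80, 80, 82, 85, 87, 88, 89, 88, 88]
3 [103, 102, 102, 101, 100, 98, 97, 96, 98, 103, 111, 115, 117, 116, 111, 106, 104, 104, 103, 100, 98, 96, 95, 95, 95, 96, 98, 100, 101, 102, 102, 102, 104, 105, 105, 105, 104, 105, 111, 125, 146, 159, 156, 140, 118, 99, 84, 78, 78, 80, 81, 82, 84, 84, 84, 84]
now [100, 99, 98, 97, 96, 95, 94, 94, 94, 96, 100, 103, 105, 105, 106, 106, 105, 104, 102, 100, 98, 97, 96, 96, 95, 95, 95, 96, 98, 100, 100, 100, 100, 101, 103, 105, 105, 105, 105, 106, 109, 118, 126, 128, 118, 100, 85, 78, 77, 78, 80, 81, 82, 82, 82, 82][ WARN:0@5.005] global loadsave.cpp:1063 imwrite_ Unsupported depth image for selected encoder is fallbacked to CV_8U.
```

View pics/cmp.png

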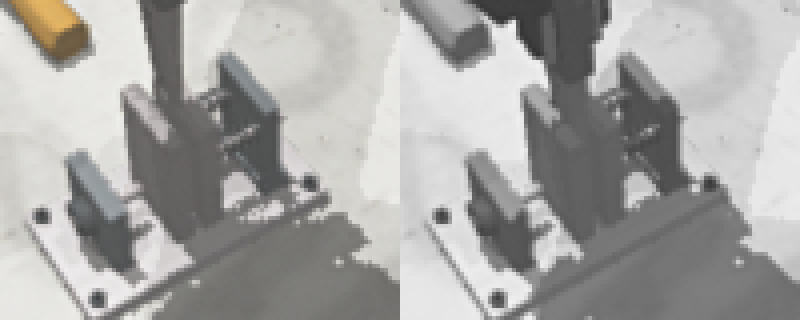

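Request:
carry_out(commands=[{"fingers":10,"x":0,"y":-0.1,"z":1,"spin":0},{"fingers":10,"x":0,"y":-0.15,"z":2,"spin":0},{"fingers":10,"x":0,"y":-0.2,"z":3,"spin":0},{"fingers":10,"x":0,"y":-0.25,"z":4,"spin":0},{"fingers":10,"x":0,"y":-0.25,"z":4,"spin":0},{"fingers":10,"x":0,"y":-0.25,"z":4,"spin":0}])

```text
clock: 11.98
tool_pos: [530.4, 134.5, 150.3]
orientation: [[-0.989, 0.151, -0.0], [0.151, 0.989, -0.0], [0.0, -0.0, -1.0]]
contact_force: [1.1, -1.6, 4.7]
opening: 0.206
grasp_force: 40.5
```

```bash
python3 f.py
```

```text
[ 5.3045e+02  1.3449e+02  1.5028e+02  5.2000e-01 -1.1000e+00  4.1400e+00
 -4.3000e-01 -2.6000e-01  1.0000e-02]
```

Request:
carry_out(commands=[{"fingers":10,"x":0,"y":-0.1,"z":1,"spin":0},{"fingers":10,"x":0,"y":-0.25,"z":2,"spin":0},{"fingers":10,"x":0,"y":-0.35,"z":3.5,"spin":0},{"fingers":10,"x":0,"y":-0.35,"z":3.5,"spin":0},{"fingers":10,"x":0,"y":-0.35,"z":3.5,"spin":0},{"fingers":10,"x":0,"y":-0.35,"z":3.5,"spin":0}])

```text
clock: 12.78
tool_pos: [530.5, 134.2, 146.9]
orientation: [[-0.989, 0.151, 0.0], [0.151, 0.989, 0.0], [-0.0, 0.0, -1.0]]
contact_force: [0.1, -1.0, 5.5]
opening: 0.209
grasp_force: 40.7
```

```bash
python3 f.py
```

```text
[ 5.3056e+02  1.3422e+02  1.4695e+02  7.0000e-01 -1.2900e+00  5.1400e+00
 -4.2000e-01 -2.5000e-01  1.0000e-02]
```

Force alone doesn't give the deflection well enough. I'll back out partway, feel the free play side to side, and work out the contact depth from that.

Request:
carry_out(commands=[{"fingers":10,"x":0,"y":0.1,"z":-4,"spin":0},{"fingers":10,"x":0,"y":0.3,"z":-8,"spin":0},{"fingers":10,"x":0,"y":0.5,"z":-12,"spin":0},{"fingers":10,"x":0,"y":0.7,"z":-16,"spin":0},{"fingers":10,"x":0,"y":0.8,"z":-20,"spin":0},{"fingers":10,"x":0,"y":0.8,"z":-24,"spin":0},{"fingers":10,"x":0,"y":0.8,"z":-28,"spin":0},{"fingers":10,"x":0,"y":0.8,"z":-28,"spin":0},{"fingers":10,"x":0,"y":0.8,"z":-28,"spin":0}])

```text
clock: 13.83
tool_pos: [530.6, 134.9, 175.2]
orientation: [[-0.989, 0.151, 0.0], [0.151, 0.989, 0.0], [-0.0, 0.0, -1.0]]
contact_force: [0.2, 0.3, -2.7]
opening: 0.206
grasp_force: 40.1
```

```bash
python3 f.py
```

```text
[ 5.3043e+02  1.3482e+02  1.7467e+02 -1.0000e-02 -2.6000e-01 -1.7300e+00
  1.0000e-02  2.0000e-02  3.0000e-02]
```

Request:
carry_out(commands=[{"fingers":10,"x":0,"y":0.5,"z":0,"spin":0},{"fingers":10,"x":0,"y":1,"z":0,"spin":0},{"fingers":10,"x":0,"y":1.5,"z":0,"spin":0},{"fingers":10,"x":0,"y":1.5,"z":0,"spin":0}])

```text
clock: 14.47
tool_pos: [530.6, 136.1, 174.7]
orientation: [[-0.989, 0.151, -0.001], [0.151, 0.989, -0.001], [0.0, -0.001, -1.0]]
contact_force: [-0.4, -1.8, -2.1]
opening: 0.208
grasp_force: 40.2
```

```bash
python3 f.py
```

```text
[ 5.3061e+02  1.3613e+02  1.7468e+02 -1.6000e-01 -2.8900e+00 -2.7300e+00
 -1.1900e+00 -7.0000e-02 -0.0000e+00]
```

Request:
carry_out(commands=[{"fingers":10,"x":0,"y":-0.7,"z":0,"spin":0},{"fingers":10,"x":0,"y":-1.5,"z":0,"spin":0},{"fingers":10,"x":0,"y":-2.2,"z":0,"spin":0},{"fingers":10,"x":0,"y":-3,"z":0,"spin":0},{"fingers":10,"x":0,"y":-3,"z":0,"spin":0}])

```text
clock: 15.18
tool_pos: [530.6, 134.1, 175.0]
orientation: [[-0.989, 0.151, 0.001], [0.151, 0.989, 0.001], [-0.001, 0.001, -1.0]]
contact_force: [0.3, 2.4, -2.3]
opening: 0.204
grasp_force: 40.2
```

```bash
python3 f.py
```

```text
[ 5.3061e+02  1.3401e+02  1.7497e+02  5.2000e-01  2.5300e+00 -2.0900e+00
  1.2100e+00 -1.0000e-01  2.0000e-02]
```

Free play at this height is about 1.2 mm, so the blade first touches both plates at TCP z ≈ 165. For about 1.5 mm of deflection I want TCP z ≈ 153.

Request:
carry_out(commands=[{"fingers":10,"x":0,"y":1.0,"z":0,"spin":0},{"fingers":10,"x":0,"y":1.8,"z":2,"spin":0},{"fingers":10,"x":0,"y":1.8,"z":5,"spin":0},{"fingers":10,"x":0,"y":1.7,"z":8,"spin":0},{"fingers":10,"x":0,"y":1.6,"z":10,"spin":0},{"fingers":10,"x":0,"y":1.5,"z":12,"spin":0},{"fingers":10,"x":0,"y":1.4,"z":14,"spin":0},{"fingers":10,"x":0,"y":1.35,"z":16,"spin":0},{"fingers":10,"x":0,"y":1.3,"z":18,"spin":0},{"fingers":10,"x":0,"y":1.25,"z":20,"spin":0},{"fingers":10,"x":0,"y":1.2,"z":22,"spin":0},{"fingers":10,"x":0,"y":1.2,"z":22,"spin":0},{"fingers":10,"x":0,"y":1.2,"z":22,"spin":0},{"fingers":10,"x":0,"y":1.2,"z":22,"spin":0}])

```text
clock: 16.65
tool_pos: [530.7, 134.5, 152.7]
orientation: [[-0.989, 0.151, 0.0], [0.151, 0.989, -0.0], [-0.0, -0.0, -1.0]]
contact_force: [2.0, -1.1, 1.1]
opening: 0.205
grasp_force: 40.4
```

```bash
python3 f.py
```

```text
[ 5.3063e+02  1.3453e+02  1.5274e+02  2.4900e+00 -2.0400e+00  3.0000e-01
 -9.0000e-01 -1.0800e+00 -2.0000e-02]
```

Run:
```python
from h import *
i=eyes.camera("scene");cv2.imwrite("pics/c5.png",cv2.resize(i[180:310,220:350],None,fx=4.5,fy=4.5,interpolation=2))
```

```text
(no output)
```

View pics/c5.png

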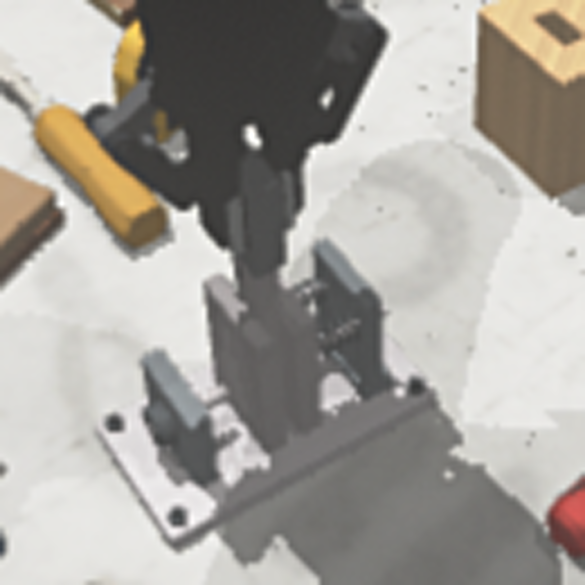

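The handle at (265,215) is upright in the fingers, and the blade sits between the plates at (265,310) with the springs intact. I'll hand it in.

```bash
python3 -c "
from cell import workorder
print(workorder.sign_off())"
```

```text
the job is handed in; nothing more can be done
None
```

I handed the job in with the gripper still holding the gauge upright in the gap and an estimated 1.5 mm of give in the sprung plate (from free play and force readings, not measured directly); no verdict came back, and two larger look-alike gauges on the table had toppled by the time I checked before the grasp, cause unknown, but stayed on the surface.

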